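Pack the glue caddy

ROBOT

A 6-joint arm with a two-finger parallel gripper is mounted at the origin on the work surface. World frame = base frame: x ahead of the robot, y to its left, z up, the work surface at z = 0. Lengths are in m, angles in rad, forces in N, time in s.
With the tool pointing down it reaches from about 0.275 to 0.875 m from the base axis. Payload 12.5 kg.
Tool frame: the origin (TCP) lies on the centre line of the jaws, within the pads' length; the fingertips stand r.finger_overhang ahead of it and the grasp point (between the pads) lies 3 mm ahead of it (r.finger_overhang is the distance from the TCP to the fingertips, in m); z points along the fingers, y is the line along which they close (so a half turn about z gives the same grasp; the last joint's range is limited). The gripper opens to 85 mm and grips with 20 to 120 N. Pads are 22 mm wide; open, the fingers measure 114 mm over their backs; the gripper's body (76 mm by 85 mm) begins 54 mm behind the grasp point. The pads swing forward as they close: fully open they stand 13 mm farther back than shut.
Start: joints at [-1.417, 0.351, 1.652, -0, 1.139, -0.085], TCP at [0.13, -0.534, 0.253] pointing down, gripper open.
Joint ranges: [-2.75, 2.75], [-0.79, 2.1], [0.01, 2.65], [-1.57, 4.71], [0.07, 3.14], [-2.87, 2.87]. Speed limits (rad/s): [2.22, 2.22, 2.79, 3.14, 3.14, 3.14].

INTERFACE

Orientations are given as a unit quaternion [x, y, z, w].
In Python, from cell import r, optics gives the robot as it stands. The module is installed in compiled form; this text tells all that it offers. Calls block until the motion is done:
- r.move_to(position, orientation): joint-space move of the TCP to a pose.
- r.move_linear(position, rot=None, vel=0.15): straight line of the TCP; rot=None keeps the orientation; vel is the mean speed in m/s.
- r.set_joints(angles): joint-space move.
- r.set_gripper(opening, squeeze=None): opening from 0.0 (shut) to 1.0 (fully open); squeeze is the grip in N (None keeps the last); returns when the fingers have stopped.
- r.sleep(seconds).
- r.inverse_kinematics(position, orientation): joint angles nearest the present ones, or None.
- optics.get_image(name): name is "scene" or "top" or "wrist"; returns a dict with "pixels" (384x512x3 uint8, red, green, blue), "depth" (384x512 float32, m along the optical axis (not along the pixel's ray), 0 where there is no reading), "fx", "fy", "cx", "cy" (pixels), "camera_from_world" (4x4, takes a point from world to camera coordinates); the wrist camera has in their place "mount" (4x4, takes a point from camera to tool coordinates, whose origin is the TCP and whose axes are the flange's). Camera axes: x right, y down, z forward; pixel columns grow to the right and rows downward; lengths in m; the calibration is good to about 2 mm. A picture is of the moment at which its call begins: read the wrist's pose just before it.
A pose or a line that the arm cannot do raises r.PlanningError and nothing moves.
- r.hand_in(): hands the job in; it is judged then, once.
Readings, each from a call of its own:
- r.current_t(): time.
- r.current_q(): joint angles.
- r.current_qvel(): joint speeds.
- r.current_effort(): joint torques, N m.
- r.current_tool_pos(): TCP position.
- r.current_ee_rot(): TCP orientation.
- r.current_contact_force(): force on the tool from outside, world axes, zero at the start.
- r.current_torque(): the same for the moment, N m.
- r.current_opening(): opening from 0.0 (shut) to 1.0 (fully open).
- r.current_finger_force(): force on a finger pad.
Only numpy, scipy, OpenCV 4.12 (cv2) and the standard library are available. Lean on these libraries where they do the work, as an engineer would, in place of code of your own. Each camera call takes 0.05 s, during which the arm holds its last target. There are 200 camera calls.

TASK

Pack the glue caddy: stand the large and the small glue bottle, the ones with pointed nozzles, upright in the wide and the narrow round holder, stand the carton upright in the rectangular holder, and lay the tape roll flat over the post, each all the way down. Leave the two flat-capped paint bottles, which look much like the glue bottles, standing where they are.

Things in the scene. Friction and masses are not known exactly. Their poses are not given: they have to be found in the camera images.
- large_glue_mid (a point): Large glue bottle: white, round, 54 mm diameter up to 66 mm, then a shoulder and a grey pointed nozzle; 100 mm high in all, about 0.18 kg. To go into the wide round holder. Stands loose and upright on the bench. Point: on its axis, half-way up; z up along the axis.
- small_glue_mid (a point): Small glue bottle: white, round, 32 mm diameter up to 60 mm, then a shoulder and a grey pointed nozzle; 90 mm high in all, about 0.07 kg. To go into the narrow round holder. Stands loose and upright on the bench. Point: on its axis, half-way up; z up along the axis.
- carton_mid (a point): Cardboard carton with a paper strip, 60 mm (its x) by 36 mm (its y) by 60 mm high, about 0.12 kg, standing loose on the bench at any yaw within 0.9 rad. To go into the rectangular holder, long side to long side. Point: its centre, 30 mm up; x along the long side, z up.
- tape_mid (a point): Roll of tan tape lying flat and loose on the bench: 58 mm outside, 34 mm hole, 36 mm high, about 0.08 kg. To go over the post. Point: on its axis, half-way up; z up along the axis.
- large_paint_mid (a point): Large paint bottle, a look-alike to be left alone: white, round, 54 mm diameter up to 66 mm, with a wide flat grey cap 49 mm across; 90 mm high in all. Stands loose and upright on the bench. Point: on its axis, half-way up; z up along the axis.
- small_paint_mid (a point): Small paint bottle, a look-alike to be left alone: white, round, 32 mm diameter up to 60 mm, with a wide flat grey cap 29 mm across; 82 mm high in all. Stands loose and upright on the bench. Point: on its axis, half-way up; z up along the axis.
- wide_cup: Wide round grey holder, open on top: 82 mm outside, 76 mm inside, 24 mm high, floor 3 mm thick. It is fixed in the caddy: a plywood tray 240 x 240 mm, floor 4 mm thick, rim 15 mm high, whose place and yaw (within 0.25 rad) change. The four holders stand in its four quarters, 110 mm apart, in any order, square with the tray. Origin: centre of the holder's underside, 4 mm above the bench; z up.
- small_cup: Narrow round grey holder, open on top: 58 mm outside, 52 mm inside, 24 mm high, floor 3 mm thick. It is fixed in the caddy: a plywood tray 240 x 240 mm, floor 4 mm thick, rim 15 mm high, whose place and yaw (within 0.25 rad) change. The four holders stand in its four quarters, 110 mm apart, in any order, square with the tray. Origin: centre of the holder's underside, 4 mm above the bench; z up.
- sleeve: Rectangular grey holder, open on top: 86 mm (its x) by 62 mm (its y) outside, 80 by 56 mm inside, 20 mm high, floor 3 mm thick; x along its long side. It is fixed in the caddy: a plywood tray 240 x 240 mm, floor 4 mm thick, rim 15 mm high, whose place and yaw (within 0.25 rad) change. The four holders stand in its four quarters, 110 mm apart, in any order, square with the tray. Origin: centre of the holder's underside, 4 mm above the bench; z up.
- post: Upright aluminium post 14 mm thick on a round foot 44 mm across and 4 mm high (the tape rests on the foot); its top is 54 mm above its origin. It is fixed in the caddy: a plywood tray 240 x 240 mm, floor 4 mm thick, rim 15 mm high, whose place and yaw (within 0.25 rad) change. The four holders stand in its four quarters, 110 mm apart, in any order, square with the tray. Origin: centre of the holder's underside, 4 mm above the bench; z up.
There are look-alikes about, which are no part of the job. Leave any red or turquoise look-alike of the part that bears carton_mid alone.

How it is judged:
By the outcome, as a careful person would: the job done as asked, in the order asked, and still so for the second after the job is handed in, with the robot touching nothing.
It also fails if it takes over 112 s, if anything falls off the work surface, if the arm or the gripper's body presses on something with over 40 N, if the wrist force passes 120 N, or if a joint passes its speed limit or range.

## Working session

There is one attempt and no reset: what is moved stays moved. The work goes in short steps, each a Python script; the robot and the scene stay as the last script left them, time stands still between calls to the robot, and variables do not carry over. Pictures are saved under pics/ and viewed, at most 14 in all, crops included, and the job is handed in when it is done.

```bash
mkdir -p pics; cat > h.py <<'E'
from cell import r, optics
import numpy as np, cv2
def grab(n):
    im=optics.get_image(n); np.savez(f'{n}.npz',**im); return im
def save(im,f,box=None,s=1):
    p=im['pixels'][:,:,::-1]
    if box: p=p[box[1]:box[3],box[0]:box[2]]
    cv2.imwrite('pics/'+f,cv2.resize(p,None,fx=s,fy=s,interpolation=cv2.INTER_CUBIC))
def cloud(im):
    d=im['depth']; v,u=np.mgrid[:d.shape[0],:d.shape[1]]
    P=np.stack([(u-im['cx'])/im['fx']*d,(v-im['cy'])/im['fy']*d,d],-1)
    M=np.linalg.inv(im['camera_from_world']); W=P@M[:3,:3].T+M[:3,3]; W[d==0]=np.nan
    return W
E
python3 - <<'E'
from h import *
print(r.finger_overhang,r.current_tool_pos(),r.current_ee_rot())
for n in('scene','top'):
    im=grab(n); save(im,n+'0.png',s=1.5)
    M=np.linalg.inv(im['camera_from_world']); print(n,M[:3,3],M[:3,2],im['fx'],im['fy'])
E
```

```text
0.022 [ 0.13009527 -0.53405935  0.2527402 ] [ 9.92876099e-01  1.19149865e-01 -1.53544717e-05 -6.01594855e-04]
scene [1.06208025 0.67950457 0.65626507] [-0.45546432 -0.67386374 -0.58177308] 408.86319909526514 408.86319909526514
top [0.49269603 0.0044398  0.97446   ] [ 0.09543465  0.00369133 -0.99542885] 411.40834472957744 411.40834472957744
```

View pics/scene0.png

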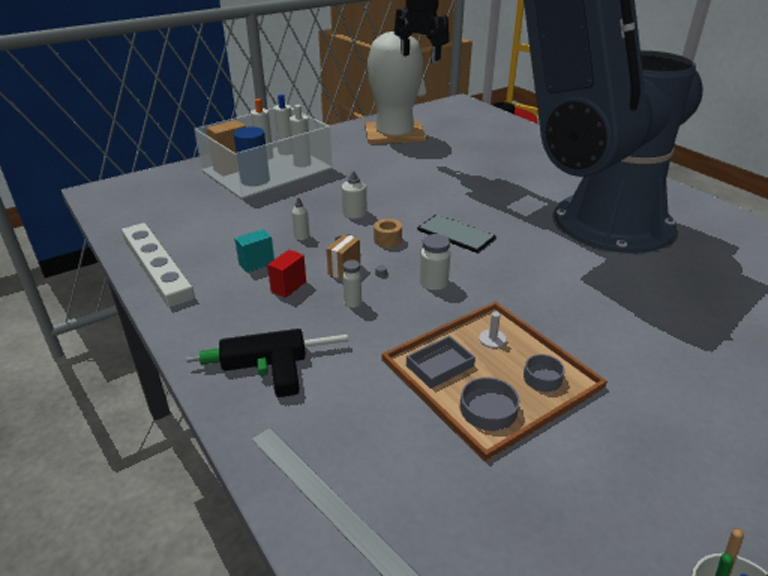

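View pics/top0.png

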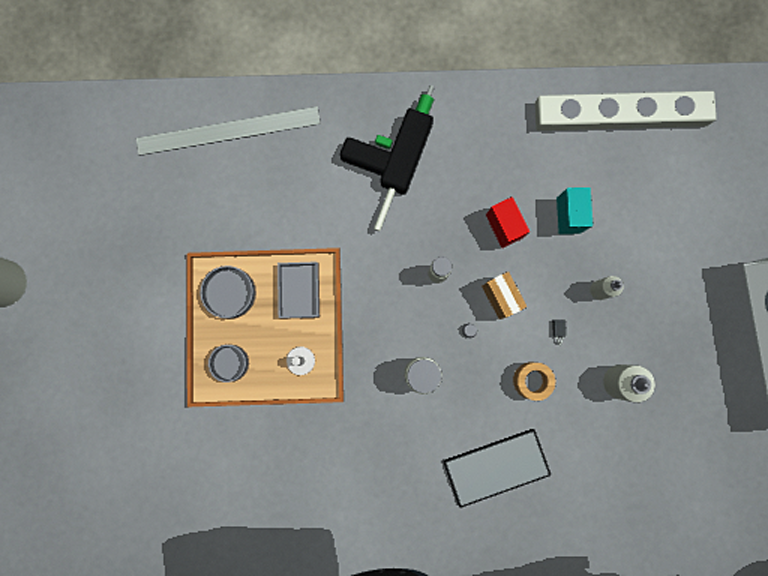

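The top view (at 1.5x) shows these candidates.
- **Large bottles:** pointed nozzle at (636,384), which is the glue. Flat cap at (424,376), which is paint.
- **Small bottles:** pointed nozzle at (612,286), which is the glue. Flat cap at (442,268), which is paint.
- **Cartons:** tan with a white strip at (506,296), which is the target. Red at (508,221) and turquoise at (576,210) are look-alikes.
- **Tape:** (536,381).
- **Caddy:** wide cup (227,293), narrow cup (228,363), sleeve (298,291), post (300,361).

The scene view agrees: it shows pointed nozzles at (354,195) and (300,220).

```bash
cat > meas.py <<'E'
from h import *
im=dict(np.load('top.npz')); W=cloud(im); z=W[...,2]
save(im,'crop1.png',(265,110,455,290),4)
px=dict(LG=(424,256),SG=(408,190),LP=(283,250),SP=(295,179),carton=(337,197),tape=(349,256),red=(339,147),turq=(384,140))
n,l=cv2.connectedComponents((np.nan_to_num(z)>0.012).astype(np.uint8))
print('bench z',np.nanmedian(z[200:280,250:270]))
for k,(u,v) in px.items():
    id=l[v,u] or l[v-9,u]; m=l==id
    zt=np.nanmax(z[m]); t=m&(z>(zt-.006 if k not in('LG','SG') else .05))
    P=W[t]; P=P[~np.isnan(P[:,0])]
    c,R=cv2.minEnclosingCircle(P[:,:2].astype(np.float32)); rect=cv2.minAreaRect(P[:,:2].astype(np.float32))
    tip=W[m&(z>zt-.006)].mean(0)
    print(k,m.sum(),'ztop %.3f'%zt,'circ',np.round(c,4),round(R,4),'tip',np.round(tip,4),'rect',np.round(rect[0],4),np.round(rect[1],4),round(rect[2],1))
E
python3 meas.py
cat > cad.py <<'E'
from h import *
im=dict(np.load('top.npz')); W=cloud(im); z=W[...,2]
px=dict(wide=(151,195,.028,.043),small=(152,242,.028,.031),sleeve=(199,194,.024,.054),post=(200,241,.058,.010))
for k,(u,v,h,R) in px.items():
    p=W[v,u,:2]
    m=(np.hypot(*(np.moveaxis(W[...,:2],-1,0)-p[:,None,None]))<R+.012)&(abs(z-h)<.006)
    P=W[m][:,:2].astype(np.float32)
    if k=='post': print(k,len(P),P.mean(0)); continue
    c,rr=cv2.minEnclosingCircle(P); re=cv2.minAreaRect(P)
    print(k,len(P),np.round(c,4),round(rr,4),np.round(re[0],4),np.round(re[1],4),round(re[2],2))
E
python3 cad.py
```

```text
bench z -0.0007546559719660006
LG 661 ztop 0.100 circ [ 0.4382 -0.3499] 0.0271 tip [ 0.4374 -0.3493  0.0971] rect [ 0.4383 -0.35  ] [0.0505 0.0538] 1.2
SG 246 ztop 0.090 circ [ 0.5824 -0.3261] 0.0158 tip [ 0.5825 -0.3263  0.0879] rect [ 0.5823 -0.3258] [0.0295 0.0307] 40.7
LP 487 ztop 0.095 circ [ 0.4581 -0.0408] 0.0236 tip [ 0.4584 -0.0405  0.0906] rect [ 0.4587 -0.0401] [0.0435 0.0452] 43.6
SP 195 ztop 0.085 circ [ 0.6162 -0.072 ] 0.0141 tip [ 0.616  -0.0718  0.0816] rect [ 0.6161 -0.0711] [0.0262 0.0261] 70.0
carton 524 ztop 0.065 circ [ 0.5754 -0.1693] 0.0327 tip [ 0.5744 -0.1696  0.0605] rect [ 0.5744 -0.1689] [0.0587 0.0362] 25.0
tape 416 ztop 0.041 circ [ 0.4438 -0.2118] 0.0283 tip [ 0.4432 -0.2115  0.0365] rect [ 0.4438 -0.213 ] [0.054  0.0538] 88.8
red 563 ztop 0.063 circ [ 0.6886 -0.1795] 0.0338 tip [ 0.6882 -0.1794  0.0595] rect [ 0.6881 -0.1796] [0.0602 0.0367] 23.3
turq 614 ztop 0.063 circ [ 0.7042 -0.2842] 0.0337 tip [ 0.7041 -0.2847  0.0595] rect [ 0.7033 -0.2844] [0.0365 0.06  ] 88.9
wide 170 [0.5927 0.2574] 0.0412 [0.593 0.257] [0.0807 0.0802] 43.82
small 119 [0.4831 0.2572] 0.0293 [0.483  0.2566] [0.0562 0.0548] 88.48
sleeve 186 [0.5948 0.1388] 0.0571 [0.594  0.1327] [0.0865 0.0926] 1.18
post 31 [0.48407003 0.14648739]
```

View pics/crop1.png

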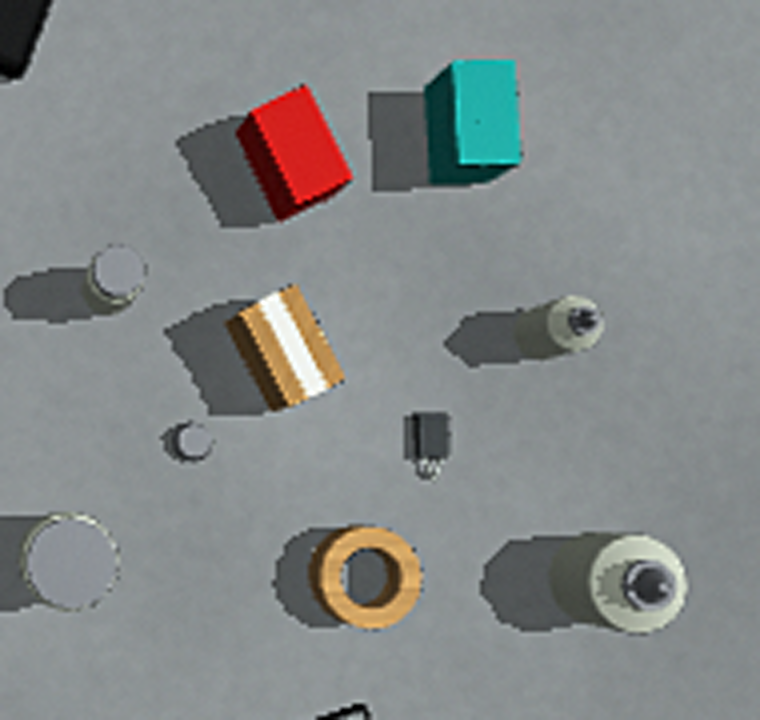

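The crop confirms the choices: pointed nozzles at (648,583) and (582,320), the tan striped carton at (288,348), and the tape at (370,577). The tray yaw is about 0, so the sleeve centre is about (0.594, 0.147). I'll start with the large glue.

```bash
cat >> h.py <<'E'
def q(psi): return [np.cos(psi/2),np.sin(psi/2),0,0]
def pick(xy,z,psi,squeeze,zt=.21,joint=False):
    if joint: r.move_to([*xy,zt],q(psi))
    else: r.move_linear([*xy,zt],q(psi),vel=.25)
    r.move_linear([*xy,z],vel=.12); r.set_gripper(0.0,squeeze)
    print('grip',round(r.current_opening(),3),r.current_finger_force(),'width~mm',round(85*r.current_opening(),1))
    r.move_linear([*xy,zt],vel=.12); print('held',round(r.current_opening(),3),np.round(r.current_contact_force(),2))
def place(xy,z,psi,zt=.21,op=1.0):
    r.move_linear([*xy,zt],q(psi),vel=.25); r.move_linear([*xy,z+.03],vel=.12); r.move_linear([*xy,z],vel=.04)
    print('down',np.round(r.current_contact_force(),2)); r.set_gripper(op); r.sleep(.2)
    r.move_linear([*xy,zt],vel=.15); print('t',r.current_t())
E
python3 - <<'E'
from h import *
pick([.438,-.350],.054,0,40,joint=True)
place([.593,.257],.054+.0078,0)
im=grab('scene'); save(im,'s1.png',(230,170,430,320),4)
E
```

```text
grip 0.617 41.31646147929132 width~mm 52.5
held 0.616 [ 0.18 -0.06 -1.86]
down [-1.72 -0.74  1.87]
t 11.225
```

View pics/s1.png

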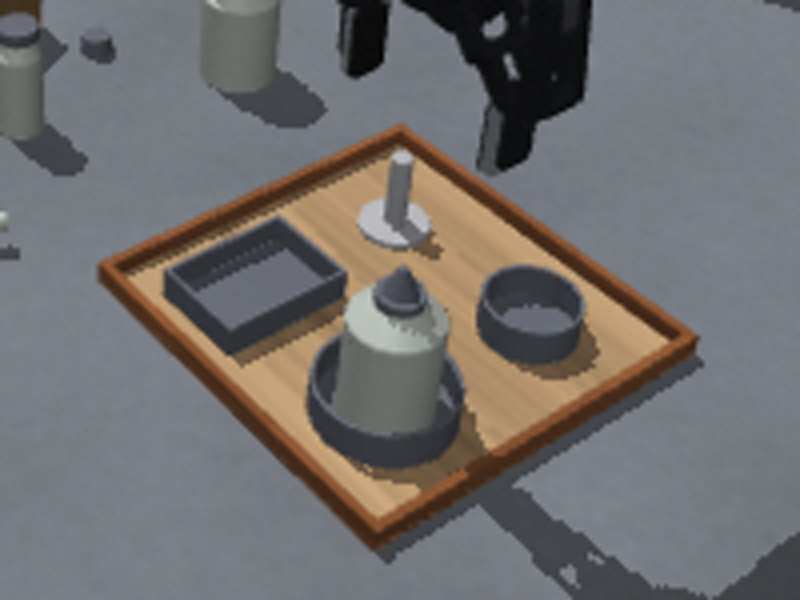

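The large bottle stands upright inside the wide holder at (390,370), all the way down. The other three go next, each with a grip check.

```bash
python3 - <<'E'
from h import *
pick([.5824,-.326],.047,0,30)
place([.483,.257],.047+.0078,0)
a=np.radians(25)
pick([.5746,-.169],.043,a,35)
place([.594,.147],.043+.0078,0.008)
im=grab('scene'); save(im,'s2.png',(180,120,430,320),3.2)
E
```

```text
grip 0.365 29.53142305050278 width~mm 31.0
held 0.365 [ 0.12  0.75 -0.62]
down [-0.33  0.94 -0.11]
t 23.875
grip 0.416 35.82236409187317 width~mm 35.4
held 0.419 [-0.31 -0.82 -1.34]
down [ 0.15 -0.14 -0.96]
t 34.85
```

View pics/s2.png

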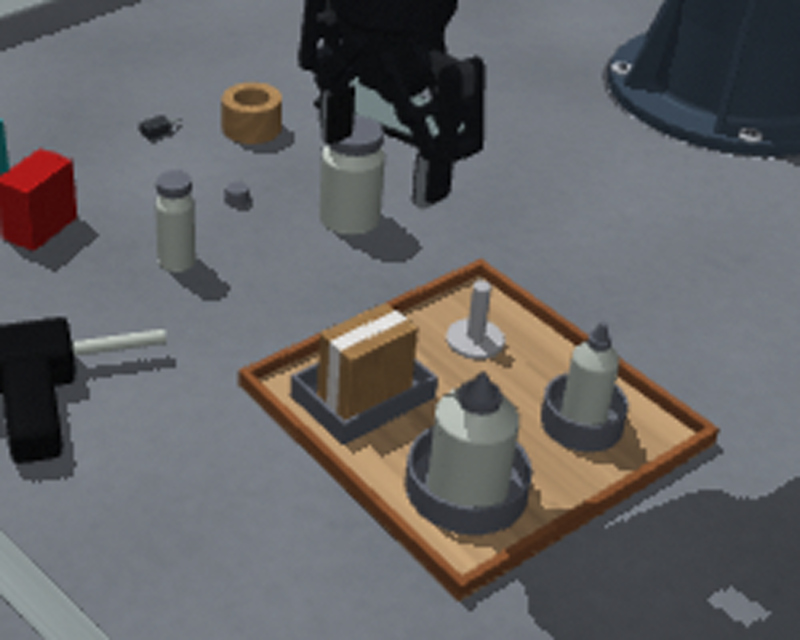

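The small glue stands in the narrow holder at (590,390), the carton sits square in the sleeve at (365,365), and both paint bottles are untouched. The tape is next.

```bash
python3 - <<'E'
from h import *
pick([.4438,-.212],.030,0,30)
place([.484,.1465],.030+.0088,0)
r.move_linear([.45,-.15,.25],vel=.25)
im=grab('scene'); save(im,'s3.png',(180,120,430,320),3.2)
im=grab('top'); save(im,'t3.png',s=1.5)
W=cloud(im); z=W[...,2]
for k,p,R in(('LG',(.593,.257),.032),('SG',(.483,.257),.022),('carton',(.594,.147),.036),('tape',(.484,.1465),.036)):
    m=(np.hypot(W[...,0]-p[0],W[...,1]-p[1])<R)&(z>.034); print(k,'top',np.round(np.nanpercentile(z[m],[50,99]),4),np.nanmean(W[m],0).round(4))
E
```

```text
grip 0.679 30.374482981860638 width~mm 57.7
held 0.677 [ 1.22  0.29 -0.52]
down [-1.94 -0.34  1.6 ]
t 46.0
LG top [0.0776 0.1041] [0.5906 0.2523 0.0768]
SG top [0.0711 0.096 ] [0.4836 0.2526 0.0701]
carton top [0.0663 0.0707] [0.5926 0.1462 0.0642]
tape top [0.0436 0.0585] [0.4836 0.147  0.0442]
```

View pics/s3.png

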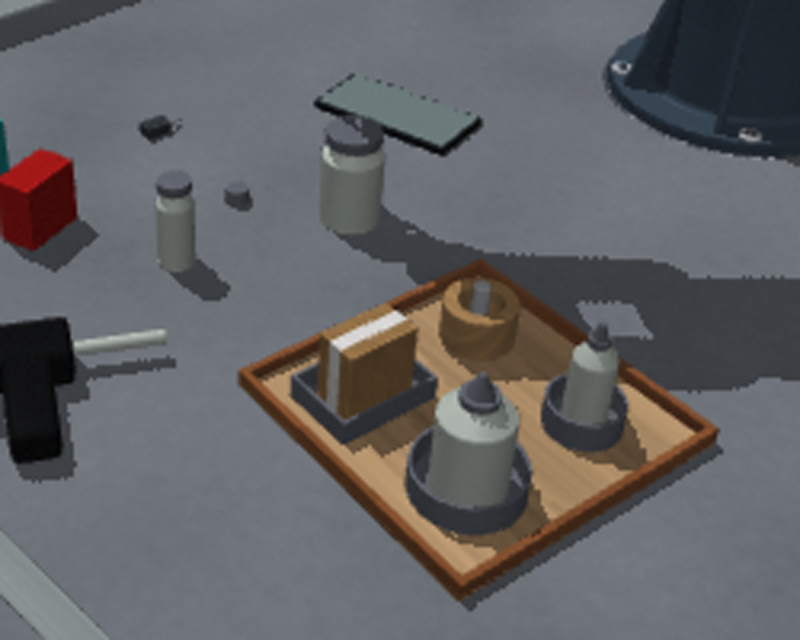

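View pics/t3.png

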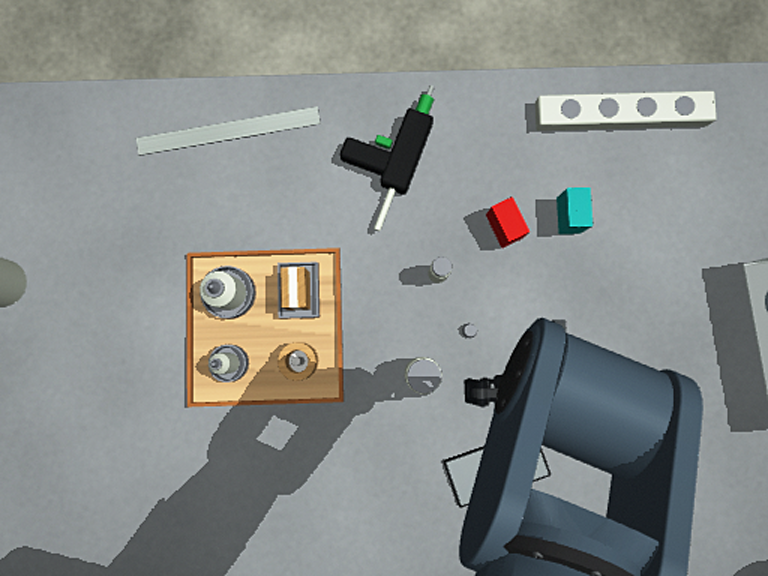

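The scene view shows the tape flat over the post at (480,318), with its top at 44 mm. The carton (365,365) and both glue bottles (475,440) and (590,390) are upright at their expected heights. The paint bottles haven't moved, and the gripper is clear.

```bash
python3 -c "
from cell import r
print(r.hand_in())"
```

```text
the job is handed in; nothing more can be done
None
```

The caddy is packed and handed in: both glue bottles, the carton and the tape looked upright or flat and fully down in the last pictures, and the paint bottles and look-alikes were left alone; the robot clock read 46 s just before the final retreat.

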